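# Free the ratchet pawl and lower the hold-down arm onto a flat bar

## Task

The flat bar lies on the anvil of the small ratchet clamp, ready to be filed. With the fingertips, press the clamp's pawl tab all the way down so that the ratchet is free, then push the raised arm down past its teeth until its foot rests on the bar. Grasp nothing, and leave the bar in its place on the anvil and the things around undisturbed.

Things in the scene. Friction and masses are not known exactly. Their poses are not given: they have to be found in the camera images.
- clamp_stand: fixed ratchet hold-down clamp: grey base plate 245 x 62 x 12 mm with two cheeks 92 mm high. Origin on the worktop under the arm's hinge axis; its own z up, the arm reaches out to its own -x (over the anvil), the pawl and its tab lie on its own +x side, the hinges turn about its y. The stand's x axis points roughly to world +y (arm to the robot's right, tab to its left), within about 25 degrees.
- clamp_hinge (a point): centre of the arm's hinge axis, 75 mm above the worktop (fixed; axes as the stand's)
- clamp_arm (a joint): angle of the arm in rad: 0 = fully raised (40 degrees above level); grows as the arm is pushed down; 0.70 = level, with its rubber foot resting on the flat bar. Starts at 0.01 to 0.06. A stiff hinge: it stays where it is left; lowering takes about 2 to 3 N at the pad. While the pawl is engaged a tooth stops it at about 0.10 (springy, some 3 to 5 mm at the pad under 10 N; it must not be forced). Its foot hangs 85 mm from the hinge.
- push_pad (a point): middle of the upper face of the square black rubber pad (36 x 36 x 8 mm) at the free end of the arm. It sits 135 mm from the hinge axis along the arm and 10 mm above the arm's centre line, and moves with the arm on its arc: height about 170 mm when raised and 85 mm when down. Its z axis is normal to the pad, its x axis along the arm towards the hinge. The arm itself is a bar 20 mm wide and 12 mm thick.
- pawl (a joint): angle of the steel hook pawl in rad: 0 = engaged between the teeth of the arm's ratchet wheel; grows as its tab is pressed down; free of the teeth above about 0.2; stop at 0.36 (all the way down). A stiff pivot: it stays where it is left; pressing takes about 3 N.
- pawl_tab (a point): middle of the upper face of the pawl's ribbed thumb tab (28 mm along the stand's x, 30 mm across), at the stand's far end from the arm: 109 mm from the arm hinge along the stand's x, 88 mm above the worktop when engaged. It swings down about the pawl's pivot, which lies 48 mm nearer the arm hinge and 22 mm lower than this point; all the way down this point is about 18 mm lower.
- flat_bar: loose rusty-brown flat steel bar 12 x 68 x 6 mm lying across the anvil between two low ridges; origin at the centre of its underside, long axis its own y
- nest (a point): middle of the anvil's top face between the ridges, 30 mm above the worktop, 85 mm from the hinge axis (fixed)
- needle_file: bystander: needle file with yellow handle, 150 mm long, lying beside the clamp; leave alone
- loupe: bystander: black stand loupe, 35 mm wide, 34 mm high; leave alone
- v_block: bystander: steel v-block 45 x 44 x 36 mm; leave alone
- white_jar: bystander: white screw-top jar, 37 mm wide, 38 mm high; leave alone
- marker: bystander: white and red marker pen, 133 mm long, lying; leave alone
- stamping: bystander: small stamped metal bracket 16 x 32 x 9 mm; leave alone

How it is judged:
By the outcome, as a careful person would: the job done as asked, in the order asked, and still so for the second after the job is handed in, with the robot touching nothing.
It also fails if it takes over 38 s, if anything falls off the work surface, if the arm or the gripper's body presses on something with over 40 N, if the wrist force passes 120 N, or if a joint passes its speed limit or range.

## Robot

A 6-joint arm with a two-finger parallel gripper is mounted at the origin on a cart in front of the work surface, level with it; the furniture and walls round the work are solid. World frame = base frame: x ahead of the robot, y to its left, z up, the work surface at z = 0. Lengths are in mm, angles in rad, forces in N, time in s.
With the tool pointing down it reaches from about 350 to 975 mm from the base axis. Payload 7.1 kg.
Tool frame: the origin (TCP) lies midway between the tips of the shut fingers; the grasp point (between the pads) lies 19 mm behind it; z points along the fingers, y is the line along which they close (so a half turn about z gives the same grasp; the last joint's range is limited). The gripper opens to 88 mm and grips with 3 to 60 N. Pads are 20 mm wide; open, the fingers measure 115 mm over their backs; the gripper's body (75 mm by 178 mm) begins 61 mm behind the grasp point.
Start: joints at [-1.332, 0.423, 1.63, -0, 1.089, -0.019], TCP at [159.365, -604.324, 222.675] pointing down, gripper open.
Joint ranges: [-3, 3], [-0.9, 2.11], [0.09, 2.58], [-1.31, 4.45], [0.11, 2.69], [-2.54, 2.54]. Speed limits (rad/s): [2.39, 2.39, 3.01, 3.14, 3.14, 3.14].

## Interface

Orientations are given as a rotation vector (axis times angle).
In Python, from workcell import ctrl gives the robot as it stands.
- The arm moves only by the shell command python3 -m inch 'ROWS' [OPENING]. ROWS is JSON, a list of rows, each an object with "xyz": the shift along the tool's x, y, z in mm, a list of three; "rot": the turn, a rotation vector about the tool's x, y, z in rad, a list of three. In form: [{"xyz": [dx, dy, dz], "rot": [ax, ay, az]}, ...]. A call has 1 to 12 rows; each row is the pose to reach, as a shift and turn from the pose commanded when the call began, along the tool's axes at that moment; what a row does not reach only later rows make up. A row lasts 1/12 s, in which the tool goes at most 41.7 mm and 7.16 degrees, less where a joint would pass 70% of its speed; a pose out of reach is approached as far as the arm can. A call with a gripper value outside its range is refused whole. OPENING is the closure in counts, from 0 (fully open) to 255 (shut), set as the call begins (- or left out, the last holds). The fingers move at their own pace and stop on an object; the grip force is fixed at half the most. Time passes only in rows, so rows that repeat a pose let the fingers close. It gives the time, the measured TCP pose, the force, the opening and the grip force at its end, in the units of the state.
- ctrl.get_obs(): the state, without advancing time (a new reading comes with each control period).
- ctrl.get_image(name): name is "side" or "top"; returns the picture (384x512x3 uint8, red, green, blue); there is no depth.
- ctrl.camera_model(name): a dict with "fx", "fy", "cx", "cy" (pixels), "position" and "attitude" of the camera in the world. Camera axes: x right, y up, looking along -z (the intrinsics and any distortion apply to the point x, -y, -z); pixel columns grow to the right and rows downward; lengths in mm; the calibration is good to about 2 mm. A picture is of the moment at which its call begins. camera_model takes no time and is no camera call.
- ctrl.close_job(): hands the job in; it is judged then, once.
The state is a dict: "t": time; "qpos": joint angles; "qvel": joint speeds; "joint_torque": joint torques, N m; "ee_pos": TCP position; "orientation": TCP orientation; "ft_force": force on the tool from outside, world axes, zero at the start; "moment": the same for the moment, N m; "width": finger opening in mm; "grasp_force": force on a finger pad.
Only numpy, scipy, OpenCV 4.12 (cv2) and the standard library are available. Lean on these libraries where they do the work, as an engineer would, in place of code of your own. Each camera call takes 0.05 s, during which the arm holds its last target. There are 200 camera calls.

## Working session

There is one attempt and no reset: what is moved stays moved. The work goes in short steps, Python scripts to look and compute and a shell command to move; the robot and the scene stay as the last step left them, time stands still between calls to the robot, and variables do not carry over. Pictures are saved under pics/ and viewed, at most 10 in all, crops included, and the job is handed in when it is done.

```bash
mkdir -p pics; ls
python3 - <<'E'
from workcell import ctrl
import cv2
for n in("side","top"):
    cv2.imwrite(f"pics/{n}0.png",ctrl.get_image(n)[:,:,::-1]); print(n,ctrl.camera_model(n))
o=ctrl.get_obs();print(o)
E
```

```text
pics
side {'fx': 467.8913964632625, 'fy': 467.8913964632625, 'cx': 246.7105519305624, 'cy': 190.7379580056656, 'position': array([ 405.40174871, -649.44742558,  692.54105492]), 'attitude': array([ 0.87650399, -0.10418629, -0.23471229])}
top {'fx': 482.4663684873435, 'fy': 482.4663684873435, 'cx': 258.03539939303386, 'cy': 192.1537595298232, 'position': array([ 410.54682623,   35.56331137, 1061.25649948]), 'attitude': array([ 0.14458844, -0.14575575, -1.57063368])}
{'t': 0.1, 'qpos': array([-1.33201008e+00,  4.23770011e-01,  1.63060006e+00, -1.73201149e-05,
        1.08860819e+00, -1.89808560e-02]), 'qvel': array([ 7.77900611e-04,  6.64229854e-05, -1.52448633e-03,  1.05819491e-04,
       -1.68442974e-03, -1.82346583e-03]), 'joint_torque': array([-1.13317557e-03, -5.45620036e+01, -2.74322641e+01,  6.44832174e-02,
        1.88118877e-02, -3.21305299e-05]), 'ee_pos': array([ 159.2394894 , -603.85521668,  221.98125585]), 'orientation': array([-3.11417051e+00, -4.03615315e-01,  2.62557465e-04]), 'ft_force': array([-0.05706041, -0.14037559,  0.32677242]), 'moment': array([-0.00722287, -0.0144761 ,  0.01075602]), 'grasp_force': 0.0, 'width': 87.58215243590905}
```

View pics/side0.png

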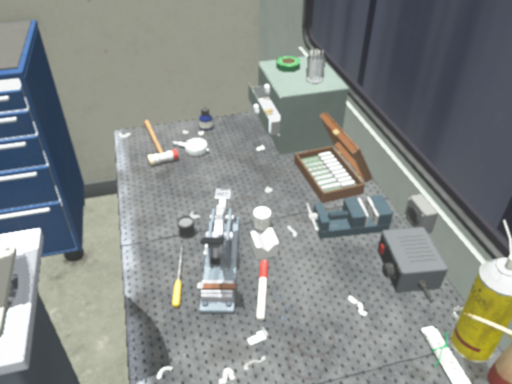

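View pics/top0.png

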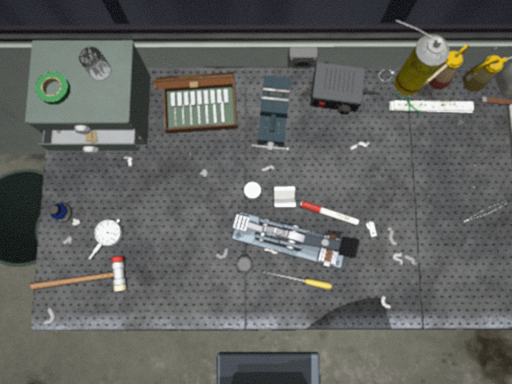

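The top view shows the clamp running from the tab at about (241,225) to the black pad at (347,247). In the side view the tab is near (222,195) and the pad near (212,240). I'll zoom in on both.

Run:
```python
import cv2,numpy as np
a=cv2.imread("pics/side0.png")[170:320,170:280];b=cv2.imread("pics/top0.png")[200:280,225:365]
a=cv2.resize(a,None,fx=4,fy=4,interpolation=2);b=cv2.resize(b,None,fx=5,fy=5,interpolation=2)
cv2.imwrite("pics/side_c.png",a);cv2.imwrite("pics/top_c.png",b)
```

```text
(no output)
```

View pics/side_c.png

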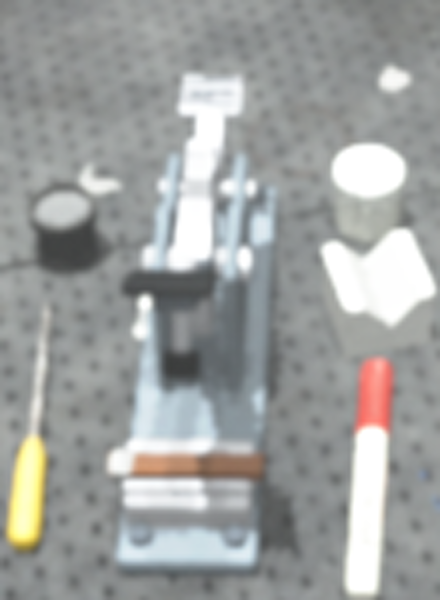

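View pics/top_c.png

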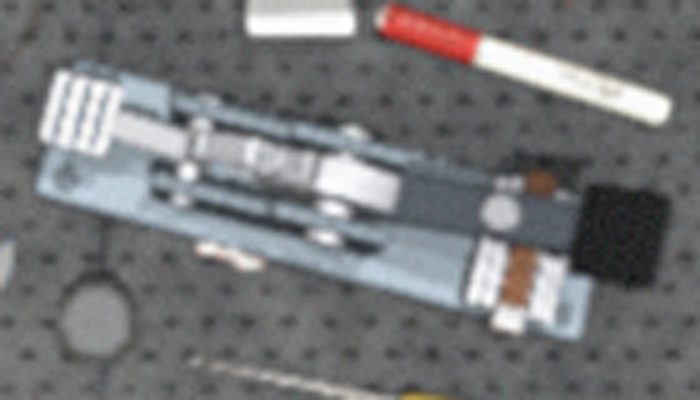

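The side crop puts the tab centre at (222.8,193.8) and the pad at about (212.5,240), nearly edge-on. The top crop puts the tab centre at (241.2,222.4) and the pad centre at (349.4,247).

```bash
cat > h.py <<'E'
from workcell import ctrl
import numpy as np
from scipy.spatial.transform import Rotation as R
def ray(n,u,v):
    c=ctrl.camera_model(n)
    d=np.array([(u-c['cx'])/c['fx'],-(v-c['cy'])/c['fy'],-1.])
    return np.array(c['position']),R.from_rotvec(c['attitude']).apply(d)
def plane(n,u,v,z):
    p,d=ray(n,u,v);return p+d*(z-p[2])/d[2]
def tri(a,b):
    (p,d),(q,e)=ray("top",*a),ray("side",*b)
    s=np.linalg.lstsq(np.c_[d,-e],q-p,rcond=None)[0];A=p+d*s[0];B=q+e*s[1]
    return (A+B)/2,np.linalg.norm(A-B)
E
python3 - <<'E'
from h import *
np.set_printoptions(precision=1,suppress=True)
print("tab",tri((241.2,222.4),(222.8,193.8)),plane("top",241.2,222.4,88),plane("side",222.8,193.8,88))
print("pad",tri((349.4,247),(212.5,240)),plane("top",349.4,247,170),plane("side",212.5,240,165))
t=plane("top",241.2,222.4,88);p=plane("top",349.4,247,168)
x=(t-p);x[2]=0;print(np.linalg.norm(x));x/=np.linalg.norm(x);print("x",x,np.degrees(np.arctan2(x[1],x[0])))
h=t-109*x;print("hinge",h,"pad exp raised",h-(135*np.cos(.66)-10*np.sin(.66))*x)
# base corners z=12 top
for u,v in((33,195),(80,62),(585,338)): print(plane("top",225+u/5,200+v/5,12))
print("bar ends",plane("top",225+540/5,200+172/5,36),plane("top",225+517/5,200+305/5,36))
for n,u,v in(("white jar",252.5,190,),("vblk",285,196),("loupe",244.5,264)):print(n,plane("top",u,v,36))
E
```

```text
tab (array([532.4,  68.9,  83.5]), np.float64(3.370534088258108)) [530.2  68.8  88. ] [533.2  63.7  88. ]
pad (array([ 475.8, -134.2,  165.3]), np.float64(3.7069403069243627)) [ 473.6 -133.1  170. ] [ 477.7 -133.8  165. ]
210.08550052023128
x [0.3 1.  0. ] 74.42693103818613
hinge [500.9 -36.2  88. ] pad exp raised [ 473.9 -133.    88. ]
[503.4  92.2  12. ]
[561.6  71.9  12. ]
[ 440.8 -145.4   12. ]
bar ends [ 510.  -124.7   36. ] [ 454.  -113.1   36. ]
white jar [607.   46.3  36. ]
vblk [593.4 -23.8  36. ]
loupe [448.6  63.5  36. ]
```

```bash
cat >> h.py <<'E'
np.set_printoptions(precision=2,suppress=True)
a=np.radians(75);X=np.array([np.cos(a),np.sin(a),0]);TAB=np.array([531.5,67.5,88])
H=TAB-109*X;H[2]=75
def P(x,z,y=0): return np.array([H[0],H[1],0])+X*x+np.array([-X[1],X[0],0])*y+[0,0,z]
def rel(t):
    o=ctrl.get_obs();r=R.from_rotvec(o['orientation']);return r.inv().apply(t-o['ee_pos'])
def tip():
    o=ctrl.get_obs();d=o['ee_pos']-[H[0],H[1],0];r=R.from_rotvec(o['orientation'])
    return "x,y,z in stand",d@X,d@np.array([-X[1],X[0],0]),d[2],"yaw err",np.degrees(r.apply([0,1,0])@np.array([-X[1],X[0],0])),"F",o['ft_force'],"t",o['t'],"tilt",r.as_matrix()[:,2]
E
python3 -c "
from h import *
print(H,P(114,130),rel(P(114,222)),rel(P(114,110)),tip())"
```

```text
[503.29 -37.79  75.  ] [532.79  72.33 130.  ] [ 533.59 -558.61    0.76] [ 533.59 -558.46  112.76] ('x,y,z in stand', np.float64(-635.8274522895824), np.float64(185.81652518519616), np.float64(221.98125584608587), 'yaw err', np.float64(-28.44795022595772), 'F', array([-0.06, -0.14,  0.33]), 't', 0.1, 'tilt', array([-0.,  0., -1.]))
```

```bash
python3 -m inch '[{"xyz":[10,-10,-8],"rot":[0,0,0.02]},{"xyz":[33,-35,-20],"rot":[0,0,0.06]},{"xyz":[60,-63,-30],"rot":[0,0,0.1]},{"xyz":[87,-91,-30],"rot":[0,0,0.14]},{"xyz":[114,-119,-30],"rot":[0,0,0.18]},{"xyz":[141,-147,-30],"rot":[0,0,0.22]},{"xyz":[168,-175,-30],"rot":[0,0,0.26]},{"xyz":[195,-203,-30],"rot":[0,0,0.3]},{"xyz":[222,-231,-30],"rot":[0,0,0.34]},{"xyz":[249,-259,-30],"rot":[0,0,0.38]},{"xyz":[276,-287,-30],"rot":[0,0,0.42]},{"xyz":[303,-315,-30],"rot":[0,0,0.46]}]' 255; python3 -c "
from h import *
print(rel(P(114,222)),tip(),ctrl.get_obs()['qpos'])"
```

```text
t: 1.1
ee_pos: [372.4, -220.6, 252.7]
orientation: [-3.125, 0.321, -0.0]
ft_force: [0.8, -0.2, -0.7]
width: 11.2
grasp_force: 0.0
[  97.6  -319.45   30.65] ('x,y,z in stand', np.float64(-210.51740316204194), np.float64(79.14609594288409), np.float64(252.65126669891598), 'yaw err', np.float64(-3.2819616581353452), 'F', array([ 0.84, -0.25, -0.71]), 't', 1.1, 'tilt', array([ 0.,  0., -1.])) [-0.56  0.09  2.    0.    1.04  1.21]
```

```bash
python3 -m inch '[{"xyz":[9,-29,0],"rot":[0,0,0.03]},{"xyz":[18,-59,0],"rot":[0,0,0.06]},{"xyz":[27,-89,0],"rot":[0,0,0.06]},{"xyz":[36,-119,0],"rot":[0,0,0.06]},{"xyz":[45,-149,0],"rot":[0,0,0.06]},{"xyz":[54,-179,0],"rot":[0,0,0.06]},{"xyz":[64,-209,0],"rot":[0,0,0.06]},{"xyz":[73,-239,5],"rot":[0,0,0.06]},{"xyz":[82,-269,20],"rot":[0,0,0.06]},{"xyz":[91,-299,45],"rot":[0,0,0.06]},{"xyz":[97,-319,75],"rot":[0,0,0.06]},{"xyz":[97.5,-319.5,100],"rot":[0,0,0.06]}]' 255
python3 - <<'E'
from h import *
import cv2
print(rel(P(114,110)),tip())
a=ctrl.get_image("side")[150:310,170:280,::-1];b=ctrl.get_image("top")[180:270,220:360,::-1]
a=cv2.resize(a,None,fx=3.5,fy=3.5,interpolation=2);b=cv2.resize(b,None,fx=2.8,fy=2.8,interpolation=2)
c=np.zeros((560,800,3),np.uint8);c[:560,:385]=a;c[:252,390:782]=b;cv2.imwrite("pics/p1.png",c)
E
```

```text
t: 2.1
ee_pos: [533.3, 74.0, 151.2]
orientation: [-3.114, 0.406, -0.002]
ft_force: [-0.4, -0.4, -0.0]
width: 0.6
grasp_force: 0.0
[-0.11  1.82 41.23] ('x,y,z in stand', np.float64(115.77042727128087), np.float64(-0.049492778196540195), np.float64(151.228317973582), 'yaw err', np.float64(-0.13600696116718627), 'F', array([-0.43, -0.37, -0.02]), 't', 2.1, 'tilt', array([ 0.,  0., -1.]))
```

View pics/p1.png

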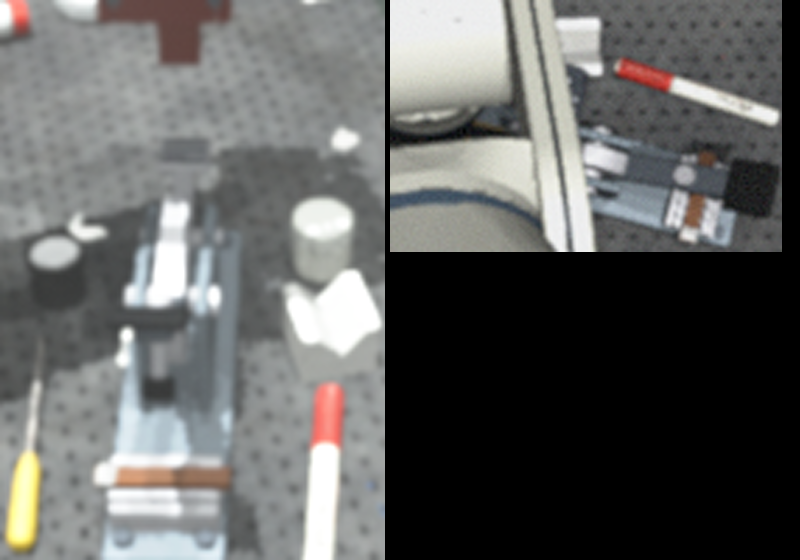

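The side view shows the fingertip at about (221,168), directly above the tab at (223,193), which matches the measurement. I'll go down to the tab.

```bash
python3 -m inch '[{"xyz":[0,0,15]},{"xyz":[0,0,30]},{"xyz":[0,0,42]},{"xyz":[0,0,50]},{"xyz":[0,0,54]},{"xyz":[0,0,54]}]' ; python3 -c "
from h import *
print(tip(),plane('side',221.4,167.7,151))"
python3 -m inch '[{"xyz":[0,0,3]},{"xyz":[0,0,6]},{"xyz":[0,0,9]},{"xyz":[0,0,12]},{"xyz":[0,0,12]}]';python3 -c "
from h import *
print(tip())"
```

```text
('x,y,z in stand', np.float64(112.17288543931055), np.float64(3.669717378401408), np.float64(148.73196013063472), 'yaw err', np.float64(-0.08499556796882053), 'F', array([-0.12, -0.83, -0.13]), 't', 2.2, 'tilt', array([-0.01, -0.  , -1.  ])) [533.6   67.04 151.  ]
('x,y,z in stand', np.float64(112.17288543931055), np.float64(3.669717378401408), np.float64(148.73196013063472), 'yaw err', np.float64(-0.08499556796882053), 'F', array([-0.12, -0.83, -0.13]), 't', 2.2, 'tilt', array([-0.01, -0.  , -1.  ]))$[0]: bad value
$[0]: bad value
```

```bash
python3 -m inch '[{"xyz":[0,0,15],"rot":[0,0,0]},{"xyz":[0,0,30],"rot":[0,0,0]},{"xyz":[0,0,38],"rot":[0,0,0]},{"xyz":[0,0,44],"rot":[0,0,0]},{"xyz":[0,0,46],"rot":[0,0,0]},{"xyz":[0,0,46],"rot":[0,0,0]}]' ; python3 -c "
from h import *
print(tip())"
```

```text
t: 2.7
ee_pos: [531.8, 70.6, 107.1]
orientation: [-3.114, 0.411, -0.0]
ft_force: [-0.7, -0.0, -0.5]
width: 0.5
grasp_force: 0.0
('x,y,z in stand', np.float64(112.11812371882758), np.float64(0.4893587583143767), np.float64(107.08662562540458), 'yaw err', np.float64(0.05259892967152652), 'F', array([-0.71, -0.04, -0.52]), 't', 2.7, 'tilt', array([ 0.,  0., -1.]))
```

```bash
python3 -m inch '[{"xyz":[0,-2,7],"rot":[0,0,0]},{"xyz":[0,-4,13],"rot":[0,0,0]},{"xyz":[0,-4,17],"rot":[0,0,0]},{"xyz":[0,-4,20],"rot":[0,0,0]},{"xyz":[0,-4,23],"rot":[0,0,0]},{"xyz":[0,-4,26],"rot":[0,0,0]},{"xyz":[0,-4,26],"rot":[0,0,0]}]' ; python3 -c "
from h import *
print(tip())"
python3 -m inch '[{"xyz":[0,0,2],"rot":[0,0,0]},{"xyz":[0,0,3],"rot":[0,0,0]},{"xyz":[0,0,3],"rot":[0,0,0]}]'
```

```text
t: 3.28
ee_pos: [533.1, 75.0, 80.5]
orientation: [-3.114, 0.41, -0.001]
ft_force: [0.0, 1.0, 0.9]
width: 0.9
grasp_force: 0.6
('x,y,z in stand', np.float64(116.67963172470692), np.float64(0.37907151911360737), np.float64(80.45101047716868), 'yaw err', np.float64(0.011369707204446793), 'F', array([0.03, 0.96, 0.94]), 't', 3.2833, 'tilt', array([ 0.,  0., -1.]))
t: 3.53
ee_pos: [533.0, 74.9, 77.7]
orientation: [-3.114, 0.411, -0.001]
ft_force: [1.0, 2.4, 2.6]
width: 0.7
grasp_force: 1.4
```

Contact has started, and it takes about 3 N as specified. I'll continue in small steps until the stop.

```bash
python3 -m inch '[{"xyz":[0,0,1.5],"rot":[0,0,0]},{"xyz":[0,0,3],"rot":[0,0,0]},{"xyz":[0,0,3],"rot":[0,0,0]}]'
python3 -m inch '[{"xyz":[0,0,1],"rot":[0,0,0]},{"xyz":[0,0,2],"rot":[0,0,0]},{"xyz":[0,0,2],"rot":[0,0,0]}]'
python3 -m inch '[{"xyz":[0,0,1],"rot":[0,0,0]},{"xyz":[0,0,1.5],"rot":[0,0,0]},{"xyz":[0,0,1.5],"rot":[0,0,0]}]'
```

```text
t: 3.78
ee_pos: [532.9, 74.8, 74.5]
orientation: [-3.115, 0.411, -0.001]
ft_force: [1.8, 2.5, 1.9]
width: 0.7
grasp_force: 1.6
t: 4.03
ee_pos: [532.8, 74.8, 72.5]
orientation: [3.115, -0.411, 0.0]
ft_force: [1.7, 2.6, 2.5]
width: 0.3
grasp_force: 1.7
t: 4.28
ee_pos: [532.8, 74.8, 71.2]
orientation: [-3.115, 0.411, -0.0]
ft_force: [1.8, 4.1, 3.3]
width: 0.2
grasp_force: 2.3
```

```bash
for i in 1 2 3; do python3 -m inch '[{"xyz":[0,0,1],"rot":[0,0,0]},{"xyz":[0,0,1.5],"rot":[0,0,0]},{"xyz":[0,0,1.5],"rot":[0,0,0]}]' | egrep 'pos|force'; done
```

```text
ee_pos: [533.0, 74.8, 70.9]
ft_force: [-3.0, 4.4, 17.6]
grasp_force: 8.7
ee_pos: [533.2, 74.8, 70.7]
ft_force: [-6.7, 3.1, 31.6]
grasp_force: 14.9
ee_pos: [533.5, 74.8, 70.5]
ft_force: [-10.3, 2.0, 44.0]
grasp_force: 21.1
```

The hard stop is at z≈71, which matches the tab fully down at 70. I'll lift off and look.

```bash
python3 -m inch '[{"xyz":[0,0,-5],"rot":[0,0,0]},{"xyz":[0,0,-15],"rot":[0,0,0]},{"xyz":[0,0,-35],"rot":[0,0,0]},{"xyz":[0,0,-65],"rot":[0,0,0]},{"xyz":[0,0,-100],"rot":[0,0,0]},{"xyz":[0,0,-140],"rot":[0,0,0]},{"xyz":[0,0,-165],"rot":[0,0,0]},{"xyz":[0,20,-172],"rot":[0,0,0]},{"xyz":[0,50,-172],"rot":[0,0,0]},{"xyz":[0,85,-172],"rot":[0,0,0]},{"xyz":[0,120,-172],"rot":[0,0,0]},{"xyz":[0,150,-172],"rot":[0,0,0]}]'
python3 - <<'E'
from h import *
import cv2
print(tip())
a=ctrl.get_image("side")[150:310,170:280,::-1]
cv2.imwrite("pics/p2.png",cv2.resize(a,None,fx=3.5,fy=3.5,interpolation=2))
E
```

```text
t: 6.03
ee_pos: [492.0, -71.9, 238.3]
orientation: [3.114, -0.41, -0.004]
ft_force: [0.8, -0.1, -0.7]
width: 0.3
grasp_force: 0.0
('x,y,z in stand', np.float64(-35.91261245831069), np.float64(2.115252567200244), np.float64(238.2729201047069), 'yaw err', np.float64(0.004885910298860614), 'F', array([ 0.77, -0.12, -0.69]), 't', 6.0333, 'tilt', array([-0., -0., -1.]))
```

View pics/p2.png

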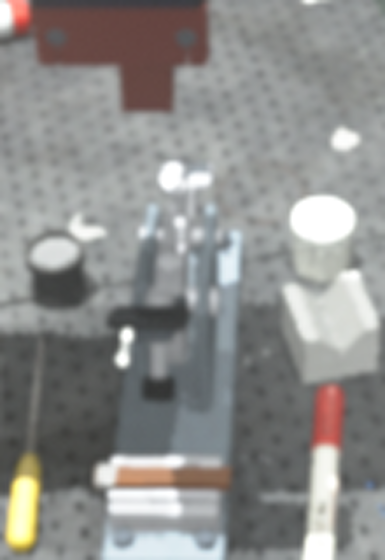

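The tab has dropped in the picture, from row 150 to about 178, so the pawl is down. The arm is still raised and nothing else has moved. Next I'll go to the push pad.

```bash
python3 -m inch '[{"xyz":[0,20,0],"rot":[0,0,0]},{"xyz":[0,42,5],"rot":[0,0,0]},{"xyz":[0,55,15],"rot":[0,0,0]},{"xyz":[0,58,30],"rot":[0,0,0]},{"xyz":[0,58,42],"rot":[0,0,0]},{"xyz":[0,58,46],"rot":[0,0,0]},{"xyz":[0,58,46],"rot":[0,0,0]},{"xyz":[0,58,46],"rot":[0,0,0]}]';python3 -c "
from h import *
print(tip(),rel(P(-94,175)))"
```

```text
t: 6.75
ee_pos: [478.5, -126.0, 192.6]
orientation: [3.115, -0.41, -0.002]
ft_force: [-0.4, -0.4, 0.8]
width: 0.3
grasp_force: 0.0
('x,y,z in stand', np.float64(-91.65679129539504), np.float64(1.0745144141870346), np.float64(192.62831412983283), 'yaw err', np.float64(0.010086104611511652), 'F', array([-0.38, -0.39,  0.85]), 't', 6.75, 'tilt', array([-0.,  0., -1.])) [ 1.1   2.34 17.63]
```

```bash
python3 -m inch '[{"xyz":[0,1,7],"rot":[0,0,0]},{"xyz":[1,2,14],"rot":[0,0,0]},{"xyz":[1,2,19],"rot":[0,0,0]},{"xyz":[1,4,23],"rot":[0,0,0]},{"xyz":[1,6,26],"rot":[0,0,0]},{"xyz":[1,6,26],"rot":[0,0,0]}]'; python3 -m inch '[{"xyz":[0,2,3],"rot":[0,0,0]},{"xyz":[0,4,6],"rot":[0,0,0]},{"xyz":[0,6,9],"rot":[0,0,0]},{"xyz":[0,8,12],"rot":[0,0,0]},{"xyz":[0,8,12],"rot":[0,0,0]}]';python3 -c "
from h import *
print(tip())"
```

```text
t: 7.25
ee_pos: [477.8, -132.3, 166.0]
orientation: [-3.115, 0.411, 0.002]
ft_force: [0.0, 0.5, 0.0]
width: 1.0
grasp_force: 0.0
t: 7.67
ee_pos: [475.8, -140.1, 154.1]
orientation: [-3.114, 0.411, 0.001]
ft_force: [-0.7, 0.5, -0.0]
width: 0.5
grasp_force: 0.0
('x,y,z in stand', np.float64(-105.97970301955134), np.float64(0.06518532888713541), np.float64(154.05827020048483), 'yaw err', np.float64(0.04101482034419922), 'F', array([-0.68,  0.47, -0.04]), 't', 7.6667, 'tilt', array([-0.,  0., -1.]))
```

Run:
```python
from h import *
import cv2
a=ctrl.get_image("side")[150:310,170:280,::-1]
cv2.imwrite("pics/p3.png",cv2.resize(a,None,fx=3.5,fy=3.5,interpolation=2))
o=ctrl.get_obs();print(o['ee_pos'],o['ft_force'])
```

```text
[ 475.81 -140.03  154.22] [0.28 0.01 0.71]
```

View pics/p3.png

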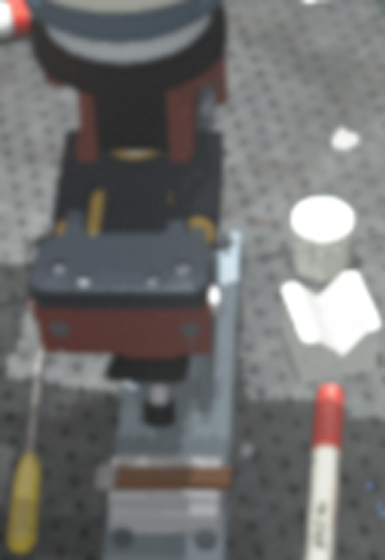

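The pad has gone down from about row 318 to 370 in the crop, so the arm is lowering and the ratchet is free. I'll carry on along the arc.

```bash
python3 -m inch '[{"xyz":[0,4,6],"rot":[0,0,0]},{"xyz":[0,9,14],"rot":[0,0,0]},{"xyz":[0,12,21],"rot":[0,0,0]},{"xyz":[0,15,27],"rot":[0,0,0]},{"xyz":[0,15,27],"rot":[0,0,0]}]'|egrep 'pos|ft'; python3 -m inch '[{"xyz":[0,3,6],"rot":[0,0,0]},{"xyz":[0,5,13],"rot":[0,0,0]},{"xyz":[0,7,20],"rot":[0,0,0]},{"xyz":[0,9,27],"rot":[0,0,0]},{"xyz":[0,9,27],"rot":[0,0,0]}]'|egrep 'pos|ft';python3 -c "
from h import *
print(tip())"
```

```text
ee_pos: [471.3, -154.7, 126.1]
ft_force: [-0.1, 0.4, 0.2]
ee_pos: [469.1, -163.1, 99.1]
ft_force: [0.2, -0.0, 0.3]
('x,y,z in stand', np.float64(-129.86524275501844), np.float64(0.648383695970357), np.float64(99.14648454223199), 'yaw err', np.float64(0.034169388960248175), 'F', array([ 0.2 , -0.05,  0.31]), 't', 8.55, 'tilt', array([-0.,  0., -1.]))
```

```bash
python3 -m inch '[{"xyz":[0,1,4],"rot":[0,0,0]},{"xyz":[0,2,8],"rot":[0,0,0]},{"xyz":[0,3,10],"rot":[0,0,0]}]'|egrep 'pos|ft';  for i in 1 2 3; do python3 -m inch '[{"xyz":[0,0,1],"rot":[0,0,0]},{"xyz":[0,0,2],"rot":[0,0,0]}]'|egrep 'pos|ft';done
```

```text
ee_pos: [469.2, -165.9, 90.3]
ft_force: [0.2, 2.2, 1.4]
ee_pos: [469.2, -166.1, 88.6]
ft_force: [0.2, -0.5, 1.7]
ee_pos: [469.2, -166.2, 86.8]
ft_force: [-0.9, -1.3, 2.5]
ee_pos: [469.4, -166.2, 85.0]
ft_force: [-4.8, -0.8, 20.0]
```

It meets a firm stop at z≈85, which is the pad height given for the foot resting on the bar. I'll retreat straight up and check.

```bash
python3 -m inch '[{"xyz":[0,0,-4],"rot":[0,0,0]},{"xyz":[0,0,-15],"rot":[0,0,0]},{"xyz":[0,0,-35],"rot":[0,0,0]},{"xyz":[0,0,-65],"rot":[0,0,0]},{"xyz":[0,0,-100],"rot":[0,0,0]},{"xyz":[0,0,-140],"rot":[0,0,0]},{"xyz":[-30,0,-160],"rot":[0,0,0]},{"xyz":[10,25,-165],"rot":[0,0,0]},{"xyz":[40,50,-165],"rot":[0,0,0]},{"xyz":[60,80,-165],"rot":[0,0,0]},{"xyz":[80,110,-165],"rot":[0,0,0]},{"xyz":[95,140,-165],"rot":[0,0,0]}]'; python3 -m inch '[{"xyz":[10,30,0],"rot":[0,0,0]},{"xyz":[20,60,0],"rot":[0,0,0]},{"xyz":[30,90,0],"rot":[0,0,0]},{"xyz":[40,120,0],"rot":[0,0,0]},{"xyz":[40,120,0],"rot":[0,0,0]},{"xyz":[40,120,0],"rot":[0,0,0]}]';python3 - <<'E'
from h import *
import cv2
a=ctrl.get_image("side")[150:310,170:280,::-1];b=ctrl.get_image("top")[180:270,220:360,::-1]
c=np.zeros((560,800,3),np.uint8);c[:560,:385]=cv2.resize(a,None,fx=3.5,fy=3.5,interpolation=2);c[:252,390:782]=cv2.resize(b,None,fx=2.8,fy=2.8,interpolation=2)
cv2.imwrite("pics/p4.png",c)
E
```

```text
t: 10.3
ee_pos: [525.7, -327.4, 250.8]
orientation: [3.114, -0.41, 0.003]
ft_force: [0.9, -0.1, -0.2]
width: 0.2
grasp_force: 0.0
t: 10.8
ee_pos: [531.7, -453.2, 249.7]
orientation: [-3.114, 0.414, 0.0]
ft_force: [0.7, 0.7, 0.9]
width: 0.6
grasp_force: 0.0
```

View pics/p4.png

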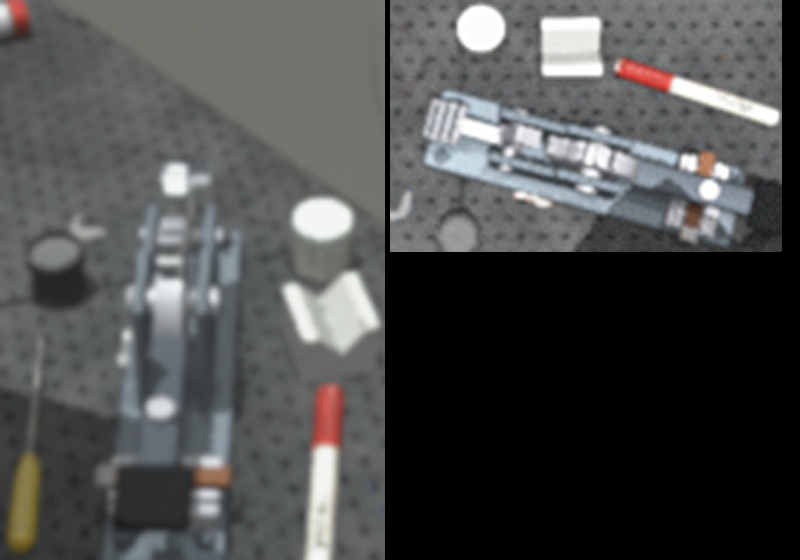

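The arm is level with its foot on the bar, which still lies in the nest with its ends at (707,163) and (692,217). The tab is still down and nothing around the clamp has moved.

```bash
python3 -c "
from workcell import ctrl
print(ctrl.close_job())"
```

```text
the job is handed in; nothing more can be done
None
```

I pressed the pawl tab down to its stop, then pushed the arm down until its foot rested on the bar; the last pictures show the bar still in its nest and nothing nearby moved, and the job was handed in at about 11 s (result not reported).

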